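# Clear the slip sieve off the damp box, then hold its lid half open

## Robot

A 7-joint arm with a two-finger parallel gripper is mounted at the origin on the work surface. World frame = base frame: x ahead of the robot, y to its left, z up, the work surface at z = 0. Lengths are in m, angles in rad, forces in N, time in s.
With the tool pointing down it reaches from about 0.4 to 0.85 m from the base axis. Payload 6.9 kg.
Tool frame: the origin (TCP) lies at the very end of the fingers, on their centre line; the grasp point (between the pads) lies 19 mm behind it; z points along the fingers, y is the line along which they close (so a half turn about z gives the same grasp; the last joint's range is limited). The gripper opens to 85 mm and grips with 20 to 120 N. Pads are 22 mm wide; open, the fingers measure 114 mm over their backs; the gripper's body (76 mm by 85 mm) begins 54 mm behind the grasp point. The pads swing forward as they close: fully open they stand 13 mm farther back than shut.
Start: joints at [1.302, 0.507, -0.238, 1.5, 0.126, 1.149, -0.155], TCP at [0.229, -0.582, 0.231] pointing down, gripper open.
Joint ranges: [-3.08, 3.08], [-0.24, 2.05], [-1.43, 1.35], [0, 2.5], [-1.52, 4.66], [0.17, 1.96], [-2.89, 2.89]. Speed limits (rad/s): [2.39, 2.39, 3.14, 3.14, 3.14, 3.14, 3.14].

## Interface

Orientations are given as a unit quaternion [x, y, z, w].
In Python, from plant import bot gives the robot as it stands. The module is installed in compiled form; this text tells all that it offers. Calls block until the motion is done:
- bot.move_ptp(position, orientation): joint-space move of the TCP to a pose.
- bot.move_straight(position, rotation=None, rate=0.15, stop_force=None): straight line of the TCP; rotation=None keeps the orientation; rate is the mean speed in m/s. With stop_force (N) it stops when the force on the tool has changed by that much, and returns True; else False.
- bot.move_j(angles): joint-space move.
- bot.let_go() and bot.grasp(grip_force=None): open the fingers fully, or close them until they stop; grip_force is the grip in N (None keeps the last).
- bot.wait(seconds).
- bot.ik(position, orientation): joint angles nearest the present ones, or None.
- bot.capture(name): name is "scene" or "top" or "wrist"; returns a dict with "img" (400x640x3 uint8, red, green, blue), "range_z" (400x640 float32, m along the optical axis (not along the pixel's ray), 0 where there is no reading), "intrinsics" (3x3 intrinsics, pixels), "position" and "attitude" of the camera in the world. Camera axes: x right, y down, z forward; pixel columns grow to the right and rows downward; lengths in m; the calibration is good to about 2 mm. A picture is of the moment at which its call begins.
A pose or a line that the arm cannot do raises bot.Unreachable and nothing moves.
- bot.hand_in(): hands the job in; it is judged then, once.
Readings, each from a call of its own:
- bot.read_time_s(): time.
- bot.read_joint_pos(): joint angles.
- bot.read_joint_velocities(): joint speeds.
- bot.read_joint_efforts(): joint torques, N m.
- bot.read_tool_pos(): TCP position.
- bot.read_eef_rot(): TCP orientation.
- bot.read_contact_force(): force on the tool from outside, world axes, zero at the start.
- bot.read_moment(): the same for the moment, N m.
- bot.read_gripper_width(): opening from 0.0 (shut) to 1.0 (fully open).
- bot.read_grip_force(): force on a finger pad.
Only numpy, scipy, OpenCV 4.12 (cv2) and the standard library are available. Lean on these libraries where they do the work, as an engineer would, in place of code of your own. Each camera call takes 0.05 s, during which the arm holds its last target. There are 200 camera calls.

## Task

The slip sieve is standing on the lid of the damp box: hang it by its stirrup handle over both prongs of the hook stand and let go of it there. Then lift the damp box's lid, which falls shut by itself, and hold it open with the fingers at 45 degrees so that the castings inside can be looked over; finish while still holding it there, with the sieve still hanging. Leave the other things on the table where they stand.

Things in the scene. Friction and masses are not known exactly. Their poses are not given: they have to be found in the camera images.
- sieve: Slip sieve: white plastic round bowl, 132 mm across at the rim, 116 at the foot, 50 high, about 0.2 kg, with a rigid steel stirrup handle. It starts standing on the closed lid (top about 109 mm above the table). Origin: centre of its underside; z up; its handle spans its y axis.
- sieve_bar (a point): Middle of the straight level top bar of the sieve's handle, on the bar's centre line, 130 mm above the sieve's underside; the bar is square, 10 x 10 mm, 142 mm long along the sieve's y, with a flat-sided black grip in its middle (40 mm along the bar, 14 thick, 20 high). Its two legs go straight down to the rim, so the window below the bar is 122 mm wide and 75 mm high.
- stand: Hook stand fixed to the table, left or right of the damp box: dark steel base plate 210 x 150 x 12 mm, a 16 mm post 210 high at x = +90 mm, and two level prongs 8 mm thick (at y = -42 and +42 mm, centre line z = 200 mm) from the post to its -x, ending in upturned tips at x = -43 mm, tops at z = 224 mm. Origin: at table level, 20 mm to -x of the plate's centre, midway between the prongs.
- stand_seat (a point): Where the middle of the handle's bar rests when hung across both prongs (room for the fingers between them): 10 mm to -x of the stand's origin, midway between the prongs, 209 mm above the table. Axes as the stand: x from tips to post. The bar must come in from -x above the tips, with the bowl's rim below the prongs, then go down.
- damp_box: Damp box fixed to the table: grey plastic, 200 (x) x 260 (y) x 100 mm high, two castings inside. Origin: centre of its underside. Its front, where the lid opens, looks to its -x.
- lid (a joint): Angle of the damp box's lid in rad: 0 closed (level), growing as its front edge rises, stop at 1.3. The lid is a 200 x 260 x 8 mm plate, 0.4 kg, hinged along the box's far (+x) top edge; it falls shut from any angle when let go.
- lid_bar (a point): Middle of the lid's round steel pull bar, 12 mm thick, 110 mm long along the box's y, its centre line 48 mm in front of the lid's front edge, 104 mm above the table when closed. It moves with the lid on a circle of radius 248 mm about the hinge and can turn between the fingers.
- lid_hinge (a point): Middle of the lid's hinge axis (the box's y axis direction), 100 mm to +x of the box's origin, 100 mm above the table. With the lid closed the bar lies 248 mm to -x and 4 mm above it.
- mould: Bystander: white plaster mould, a thick-walled cylinder 136 mm across, 140 high, on the other side of the damp box from the stand. Origin: centre of its underside.
- cup: Bystander: white cup casting without handle, 72 mm across, 65 high. Origin: centre of its underside.
- mug: Bystander: blue ceramic mug, 80 mm across, 85 high. Origin: centre of its underside.
- brush: Bystander: brush lying in front of the damp box, less than 40 mm high.
- jar: Bystander: jar behind, 70 mm across, 90 high. Origin: centre of its underside.
Mind the look-alikes: they are no part of the job. What is shaped like the sieve but green or orange is not meant.

How it is judged:
On the way, in this order (a step that is already met when the one before it is completed fails the run):
1. the sieve hangs by its handle on both prongs of the stand, let go and still (horizontal distance between sieve_bar and stand_seat below 0.045 m and height (world z) of sieve_bar between 0.195 and 0.222 m and angle between sieve's own z axis and vertical below 0.3 rad and contact force between sieve and stand above 0.8 N and contact force between sieve and the fingers below 0.1 N and contact force between sieve and damp_box below 0.1 N and linear speed of sieve below 0.05 m/s), for 0.3 s.
2. the lid is held open at about 45 degrees (value of joint lid between 0.655 and 0.915 rad and velocity of joint lid between -0.1 and 0.1 rad/s and contact force between damp_box and the fingers above 0.5 N), for 0.2 s.
At the end, for the whole second after the job is handed in: The lid stands still at 45 degrees, within 7 degrees, held by the fingers; the sieve hangs still and upright (within 17 degrees) with its handle's bar on both prongs, within 45 mm of the seat, touching neither the fingers nor the damp box (all of step 1 and all of step 2); the arm keeps its last pose, push and grip.
It fails at once if a bystander is pushed away (more than 30 mm; brush 40 mm) (distance of any of mould, cup, mug, jar from where it was at the start of the episode above 0.03 m or distance of brush from where it was at the start of the episode above 0.04 m).
It also fails if it takes over 56 s, if anything falls off the work surface, if the arm or the gripper's body presses on something with over 40 N, if the wrist force passes 120 N, or if a joint passes its speed limit or range.

## Working session

There is one attempt and no reset: what is moved stays moved. The work goes in short steps, each a Python script; the robot and the scene stay as the last script left them, time stands still between calls to the robot, and variables do not carry over. Pictures are saved under pics/ and viewed, at most 10 in all, crops included, and the job is handed in when it is done.

```bash
mkdir -p pics
python3 - <<'E'
from plant import bot
import cv2,numpy as np
for n in ("scene","top"):
    d=bot.capture(n)
    np.savez(f"{n}.npz",**d)
    cv2.imwrite(f"pics/{n}.png",d["img"][:,:,::-1])
    print(n,d["position"],d["attitude"],d["intrinsics"])
print(bot.read_time_s(),bot.read_eef_rot())
E
```

```text
scene [1.04714302 0.46409035 0.71815651] [ 0.40655344  0.79619552 -0.40366512 -0.19452884] [[387.59195253   0.         311.5782012 ]
 [  0.         387.59195253 197.18346082]
 [  0.           0.           1.        ]]
top [0.37119307 0.01848617 1.05008046] [ 0.70840812 -0.70465994  0.03425669 -0.02094703] [[369.82708925   0.         319.39338821]
 [  0.         369.82708925 200.79002228]
 [  0.           0.           1.        ]]
0.1 [ 9.82488752e-01  1.86320176e-01 -1.61144276e-04 -7.86121994e-04]
```

View pics/scene.png

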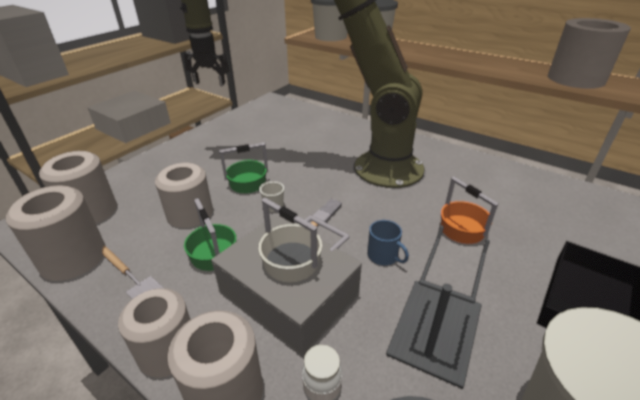

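View pics/top.png

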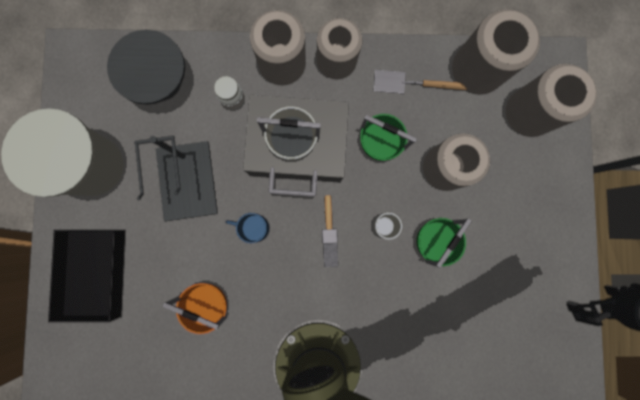

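The top image has four sieve-shaped things: white (291,133), green (383,138), green (441,242) and orange (202,308). The white one standing on the box lid (box at 297,140, pull bar at 293,192) fits the description. The stand is left of the box, with its plate near (187,182). The mug is at (253,228), the brush at (330,230), the cup at (388,226) and the jar at (228,90). Next I deproject, and make a crop to confirm.

```bash
cat > h.py <<'E'
import numpy as np,cv2
from scipy.spatial.transform import Rotation as R
def cloud(d):
    K=d["intrinsics"];z=d["range_z"].astype(float)
    v,u=np.mgrid[:z.shape[0],:z.shape[1]]
    p=np.stack([(u-K[0,2])/K[0,0]*z,(v-K[1,2])/K[1,1]*z,z],-1)
    w=p@R.from_quat(d["attitude"]).as_matrix().T+d["position"]
    w[z==0]=np.nan
    return w
def box(pts):
    c=cv2.minAreaRect(pts[:,:2].astype(np.float32)); b=cv2.boxPoints(c)
    e=[b[1]-b[0],b[2]-b[1]]
    return np.round(c[0],4),[(round(float(np.linalg.norm(x)),4),round(float(np.degrees(np.arctan2(x[1],x[0]))),1)) for x in e]
E
python3 - <<'E'
from h import *
for n in("top","scene"):
    d=dict(np.load(n+".npz"));w=cloud(d);x,y,z=w[...,0],w[...,1],w[...,2]
    def sel(name,m):
        p=w[m]; 
        if len(p)<5: print(name,len(p));return
        print(n,name,len(p),"med",np.round(np.median(p,0),4),box(p))
    if n=="top":
        for (u,v) in [(291,133),(289,123),(297,170),(293,192),(187,205),(150,190),(160,160),(178,170),(253,228),(388,226),(330,238)]: print((u,v),np.round(w[v,u],3))
    reg=(x>.4)&(x<.75)&(abs(y-.08)<.2)
    sel("lid",reg&(abs(z-.108)<.006))
    sel("handlebar",reg&(z>.226)&(z<.26))
    sel("pull",(z>.085)&(z<.125)&(x>.35)&(x<.48)&(y>.0)&(y<.16))
    st=(x>.3)&(x<.72)&(y>.22)&(y<.52)
    sel("prongs",st&(z>.185)&(z<.235))
    sel("plate",st&(z>.006)&(z<.02))
c=cv2.imread("pics/top.png")[80:250,120:360]
cv2.imwrite("pics/crop.png",cv2.resize(c,None,fx=3.3,fy=3.3,interpolation=cv2.INTER_CUBIC))
E
```

```text
(291, 133) [0.619 0.075 0.116]
(289, 123) [0.606 0.071 0.248]
(297, 170) [0.524 0.059 0.111]
(293, 192) [0.467 0.068 0.111]
(187, 205) [0.439 0.37  0.008]
(150, 190) [0.481 0.478 0.   ]
(160, 160) [0.565 0.448 0.014]
(178, 170) [0.507 0.328 0.203]
(253, 228) [0.375 0.185 0.007]
(388, 226) [ 0.383 -0.195  0.008]
(330, 238) [ 0.349 -0.031  0.021]
top lid 6066 med [0.5935 0.0485 0.1087] (array([0.5865, 0.0397]), [(0.2548, -3.9), (0.3088, 86.1)])
top handlebar 403 med [0.6083 0.0717 0.2437] (array([0.6096, 0.0731]), [(0.0143, -5.0), (0.1419, 85.0)])
top pull 264 med [0.4669 0.0736 0.1092] (array([0.4447, 0.1028]), [(0.1869, -51.6), (0.0887, 38.4)])
top prongs 632 med [0.5387 0.3837 0.204 ] (array([0.5133, 0.3753]), [(0.0926, -81.4), (0.1419, 8.6)])
top plate 3734 med [0.5029 0.3686 0.0124] (array([0.5087, 0.3506]), [(0.2608, -86.5), (0.4079, 3.5)])
scene lid 6161 med [0.6538 0.1112 0.1093] (array([0.5872, 0.0398]), [(0.2548, -3.5), (0.3072, 86.5)])
scene handlebar 536 med [0.6137 0.0803 0.2434] (array([0.6103, 0.0725]), [(0.0152, -4.6), (0.1426, 85.4)])
scene pull 251 med [0.4705 0.0785 0.109 ] (array([0.4428, 0.1056]), [(0.1879, -50.9), (0.0853, 39.1)])
scene prongs 1014 med [0.5608 0.3875 0.2042] (array([0.5145, 0.3751]), [(0.093, -81.7), (0.144, 8.3)])
scene plate 5703 med [0.5312 0.3865 0.0125] (array([0.4975, 0.3435]), [(0.2068, -81.4), (0.2437, 8.6)])
```

View pics/crop.png

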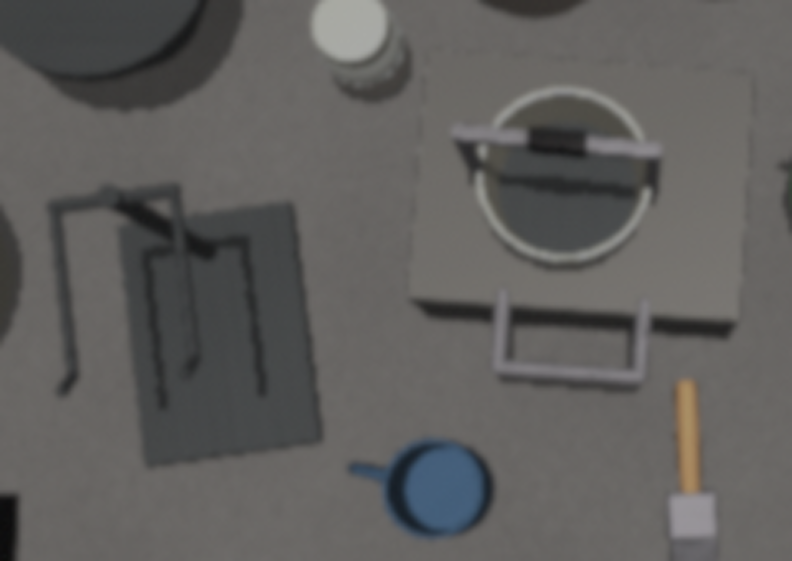

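The crop confirms the white sieve on the grey lid, with its black grip at crop (556,142). The stand's prong tips are at crop (68,383) and (190,368), and the lid's pull bar is at crop (570,373). The prong size of 92 x 142 mm and the handle of 142 mm at 0.244 top height match what was given. Now I refine the pull bar and lid, and check reach.

```bash
cat >> h.py <<'E'
def quat(yaw,tilt=0.):
    """tool y along heading yaw; tool z down, tilted by tilt towards heading"""
    f=np.array([np.cos(yaw),np.sin(yaw),0]);u=np.array([0,0,1.])
    z=np.sin(tilt)*f-np.cos(tilt)*u; y=np.cos(tilt)*f+np.sin(tilt)*u; x=np.cross(y,z)
    return R.from_matrix(np.stack([x,y,z],1)).as_quat()
def tcp(grasp,q): return np.asarray(grasp)+0.019*R.from_quat(q).as_matrix()[:,2]
E
python3 - <<'E'
from h import *
from plant import bot
d=dict(np.load("top.npz"));w=cloud(d);z=w[...,2]
m=((abs(z-.109)<.008)&(w[...,0]>.4)).astype(np.uint8)
n,l=cv2.connectedComponents(m); p=w[l==l[165,297]]; print("lid+pull",box(p))
c=np.radians(-3.7);f=np.array([np.cos(c),np.sin(c)]);g=np.array([-f[1],f[0]])
lp=p[p[:,:2]@f>(p[:,:2]@f).min()+.06];print("lid",box(lp))
bp=p[p[:,:2]@f<(p[:,:2]@f).min()+.014];print("bar",len(bp),box(bp),np.percentile(bp[:,2],95))
# ik checks
q=quat(np.radians(-5)); print("q0",bot.read_joint_pos())
for nm,g_,yaw,t in [("grasp",(.61,.073,.239),-5,0),("grasp pi",(.61,.073,.239),175,0),("hang",(.479,.37,.211),8.5,0),("hang pi",(.479,.37,.211),188.5,0),("appr",(.341,.349,.30),8.5,0),
  ("bar45",(.466,.072,.104),-3.7,.785),("open45",(.541,.068,.278),-3.7,.785),("pre45",(.40,.075,.17),-3.7,.785),("bar30",(.466,.072,.104),-3.7,.52)]:
    q=quat(np.radians(yaw),t); s=bot.ik(tcp(g_,q),q); print(nm,None if s is None else np.round(s,2))
E
```

```text
lid+pull (array([0.5884, 0.0641]), [(0.2547, -3.6), (0.2605, 86.4)])
lid (array([0.6183, 0.0621]), [(0.1947, -3.7), (0.2605, 86.3)])
bar 225 (array([0.4674, 0.0712]), [(0.0128, -3.9), (0.1188, 86.1)]) 0.11234100510653537
q0 [ 1.30148166  0.50823922 -0.23754472  1.50103374  0.12569701  1.14891331
 -0.1548059 ]
grasp [ 0.33  0.6  -0.83  1.54  0.46  1.21 -0.67]
grasp pi [ 0.48  0.74 -1.23  1.54  0.71  1.36  2.24]
hang [-0.16  0.64 -0.94  1.61  0.55  1.18 -1.07]
hang pi [-0.05  0.76 -1.23  1.61  0.74  1.31  1.9 ]
appr [-0.02  0.44 -1.22  1.76  0.44  1.26 -1.21]
bar45 None
open45 [ 0.65  0.26 -1.22  2.33  1.65  0.62 -1.96]
pre45 None
bar30 None
```

Run:
```python
from h import *
from plant import bot
q=quat(np.radians(-5)); B=np.array([.610,.0728,.239])
p=bot.read_tool_pos(); bot.move_straight([p[0],p[1],.33],rate=.25)
bot.move_ptp(tcp(B+[0,0,.09],q),q)
print(bot.read_tool_pos(),bot.read_time_s())
print("stop",bot.move_straight(tcp(B,q),rate=.12,stop_force=8))
bot.grasp(40)
print(bot.read_gripper_width(),bot.read_grip_force(),bot.read_contact_force())
bot.move_straight(tcp(B+[0,0,.02],q),rate=.08)
print(bot.read_gripper_width(),bot.read_grip_force(),bot.read_contact_force(),bot.read_tool_pos(),bot.read_time_s())
d=bot.capture("scene");cv2.imwrite("pics/lift.png",d["img"][80:330,120:520,::-1])
```

```text
[0.61025393 0.0714558  0.30985561] 3.3167
stop False
0.15218283697891097 43.06366145610809 [-0.87066668 -0.12463154  2.22563513]
0.1533684274739583 42.40039050579071 [ 0.71913137 -0.70441513 -3.31731384] [0.61027851 0.07290668 0.24055077] 5.2667
```

View pics/lift.png

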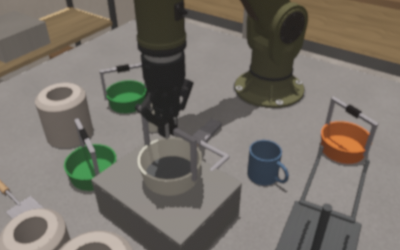

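The sieve is gripped by its bar (crop 165,125) and lifted level off the lid. Next I carry it to the front of the stand and measure it there.

```bash
cat >> h.py <<'E'
SY=np.radians(8.5);SX=np.array([np.cos(SY),np.sin(SY),0]);SO=np.array([.4888,.3712,0])
def st(x,z): return SO+x*SX+[0,0,z]
E
python3 - <<'E'
from h import *
from plant import bot
q=quat(np.radians(-5));qs=quat(SY)
bot.move_straight(tcp([.61,.0728,.305],q),rate=.15)
bot.move_straight(tcp([.41,.10,.305],q),rate=.2)
bot.move_straight(tcp(st(-.15,.305),qs),qs,rate=.2)
bot.move_straight(tcp(st(-.15,.247),qs),rate=.15)
print(bot.read_tool_pos(),bot.read_gripper_width(),bot.read_contact_force(),bot.read_time_s())
for n in("scene","top"):
    d=bot.capture(n);w=cloud(d);x,y,z=np.moveaxis(w,-1,0)
    rel=w[...,:2]-SO[:2];a=rel@SX[:2];b=rel@np.array([-SX[1],SX[0]])
    for nm,m in(("bar",(abs(a+.15)<.02)&(abs(b)<.085)&(z>.243-.0)&(z<.262)&(abs(b)>.03)),("rim",(abs(a+.15)<.08)&(abs(b)<.085)&(z>.155)&(z<.175)),("prong",(a>-.06)&(a<.11)&(abs(b)<.08)&(z>.185)&(z<.235))):
        p=w[m]
        if len(p)>5: print(n,nm,len(p),"a",np.percentile(a[m],[2,50,98]).round(4),"b",np.percentile(b[m],[2,98]).round(4),"z",np.percentile(z[m],[2,50,98]).round(3),box(p))
    cv2.imwrite(f"pics/ap_{n}.png",d["img"][:,:,::-1])
E
```

```text
[0.34071091 0.34899175 0.22847897] 0.1593779808009618 [-0.09753683  1.2410773  -1.41397094] 8.9083
scene bar 275 a [-0.1536 -0.1458 -0.1422] b [-0.0693  0.0686] z [0.243 0.251 0.254] (array([0.3419, 0.3487]), [(0.1418, -81.0), (0.0143, 9.0)])
scene rim 774 a [-0.2116 -0.1627 -0.0851] b [-0.0671  0.0659] z [0.155 0.164 0.171] (array([0.3416, 0.3489]), [(0.1306, -49.8), (0.1299, 40.2)])
scene prong 1016 a [-0.0412  0.0742  0.0971] b [-0.0454  0.0453] z [0.19  0.204 0.222] (array([0.5156, 0.375 ]), [(0.093, -81.3), (0.1443, 8.7)])
top bar 94 a [-0.1538 -0.1491 -0.1443] b [-0.0704 -0.031 ] z [0.248 0.253 0.256] (array([0.3488, 0.2993]), [(0.0403, -81.3), (0.0097, 8.7)])
top rim 218 a [-0.1855 -0.0999 -0.0854] b [-0.0703  0.0359] z [0.156 0.167 0.171] (array([0.37 , 0.328]), [(0.0578, -36.8), (0.1285, 53.2)])
top prong 632 a [-0.0427  0.051   0.0938] b [-0.0452  0.0454] z [0.198 0.204 0.223] (array([0.5134, 0.3755]), [(0.0933, -81.4), (0.143, 8.6)])
```

View pics/ap_scene.png

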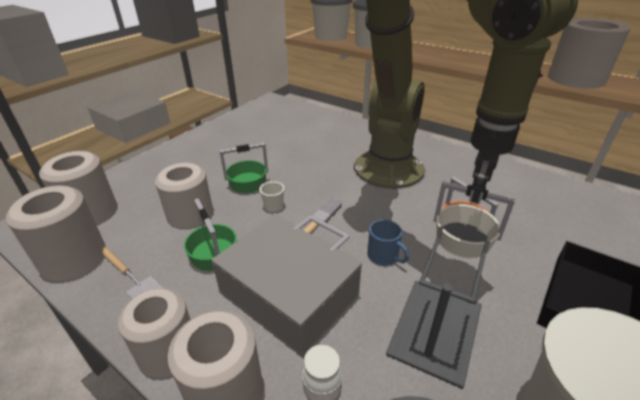

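The sieve (470,222) hangs level in front of the prong tips (430–480,285). The bar underside is at 0.242, above the tips at 0.224, and the rim at 0.167 is below the prongs. Now I insert it, lower it and release.

Run:
```python
from h import *
from plant import bot
qs=quat(SY)
print("in",bot.move_straight(tcp(st(-.010,.247),qs),rate=.1,stop_force=12),bot.read_tool_pos())
print("down",bot.move_straight(tcp(st(-.010,.206),qs),rate=.05,stop_force=4),bot.read_tool_pos(),bot.read_contact_force())
bot.let_go();bot.wait(.2)
print(bot.read_gripper_width(),bot.read_contact_force())
bot.move_straight(tcp(st(-.010,.31),qs),rate=.15);bot.wait(.5)
print(bot.read_tool_pos(),bot.read_time_s())
d=bot.capture("scene");w=cloud(d);z=w[...,2]
rel=w[...,:2]-SO[:2];a=rel@SX[:2];b=rel@np.array([-SX[1],SX[0]])
m=(abs(a+.01)<.03)&(abs(b)<.085)&(z>.209)&(z<.232);print("bar",m.sum(),np.median(a[m]),box(w[m]),np.percentile(z[m],[5,50,95]))
cv2.imwrite("pics/hung.png",cv2.resize(d["img"][100:330,340:620,::-1],None,fx=2.5,fy=2.5))
# tilts for the pull bar
f=np.array([np.cos(np.radians(-3.7)),np.sin(np.radians(-3.7)),0])
for t in np.arange(0,1.6,.1):
  for fl in (0,1):
    q=quat(np.radians(-3.7),t)
    if fl: q=(R.from_quat(q)*R.from_euler("z",np.pi)).as_quat()
    r=[bot.ik(tcp(P,q),q) for P in ([.4674,.0715,.104],[.4674-.06,.0755,.16],[.7155-.1726,.0559+.0112,.278])]
    print(round(t,1),fl,[None if s is None else np.round(s,2).tolist() for s in r] if any(s is not None for s in r) else None)
```

```text
in False [0.47833462 0.36980296 0.2281759 ]
down True [0.47874204 0.36927633 0.19043627] [-0.87429496 -0.52721902  4.91884674]
1.000432248451911 [ 0.97569421  0.49321946 -0.34811844]
[0.47890139 0.36970274 0.29085171] 13.475
bar 604 -0.0074328360413128125 (array([0.4686, 0.3671]), [(0.1413, -81.4), (0.0385, 8.6)]) [0.20982323 0.21432223 0.22009985]
0.0 0 [[0.39, 0.59, -0.89, 2.08, 0.67, 0.78, -0.99], [0.49, 0.44, -1.02, 2.15, 0.52, 0.83, -0.92], [0.48, 0.51, -1.03, 1.66, 0.46, 1.24, -0.71]]
0.0 1 [[-0.7, 0.58, 0.75, 2.09, -0.61, 0.71, -2.75], [-0.91, 0.45, 0.95, 2.16, -0.53, 0.78, -2.82], [-0.84, 0.58, 1.15, 1.67, -0.56, 1.26, -2.78]]
0.1 0 [[0.35, 0.54, -0.84, 2.16, 0.77, 0.66, -1.09], [0.47, 0.38, -1.0, 2.22, 0.59, 0.7, -0.99], [0.51, 0.45, -1.04, 1.74, 0.49, 1.12, -0.74]]
0.1 1 [[-0.73, 0.54, 0.75, 2.17, -0.69, 0.56, -2.69], [-0.96, 0.4, 0.95, 2.24, -0.54, 0.63, -2.84], [-0.9, 0.52, 1.15, 1.76, -0.55, 1.11, -2.8]]
0.2 0 [[0.28, 0.48, -0.75, 2.24, 0.92, 0.52, -1.25], [0.43, 0.32, -0.94, 2.3, 0.69, 0.58, -1.1], [0.53, 0.39, -1.04, 1.82, 0.53, 0.99, -0.77]]
0.2 1 [[-0.76, 0.51, 0.75,
[... 771 characters left out ...]
 None, [-1.15, 0.31, 1.16, 2.1, -0.5, 0.46, -2.89]]
0.6 0 [None, None, [0.45, 0.19, -0.88, 2.17, 0.98, 0.47, -1.25]]
0.6 1 [None, None, [-1.21, 0.28, 1.17, 2.19, -0.54, 0.28, -2.86]]
0.7 0 [None, None, [0.35, 0.16, -0.77, 2.26, 1.34, 0.4, -1.63]]
0.7 1 [None, None, [0.68, 0.26, -1.22, 2.26, 1.4, 0.58, 1.46]]
0.8 0 [None, None, [0.21, 0.16, -0.64, 2.35, 1.78, 0.42, -2.09]]
0.8 1 [None, None, [-0.82, 0.15, 0.55, 2.36, 2.08, 0.21, 0.76]]
0.9 0 [None, None, [0.22, 0.19, -0.71, 2.43, 2.07, 0.58, -2.41]]
0.9 1 [None, None, [-0.01, 0.17, -0.44, 2.43, 2.14, 0.52, 0.66]]
1.0 0 None
1.0 1 None
1.1 0 None
1.1 1 None
1.2 0 None
1.2 1 None
1.3 0 None
1.3 1 None
1.4 0 None
1.4 1 None
1.5 0 None
1.5 1 None
```

View pics/hung.png

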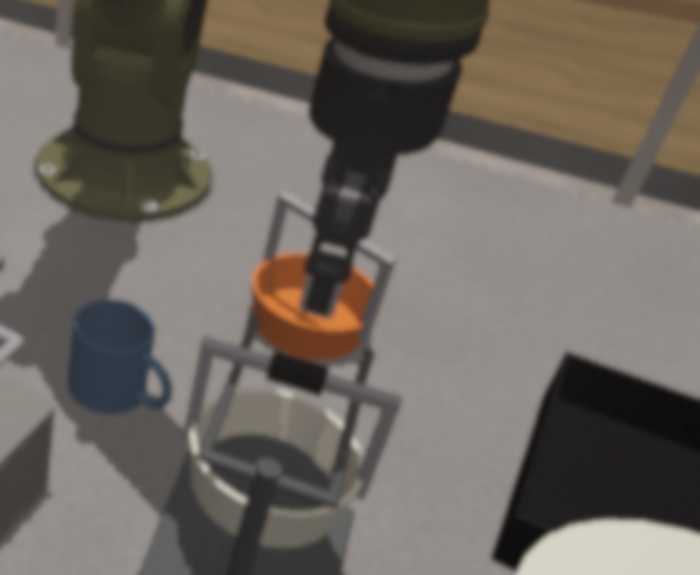

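The sieve hangs level by its bar across both prongs (bar from crop 205,345 to 395,400, median 7 mm from stand origin, about 3 mm from the seat) and the fingers are clear. Next I grip the lid bar with the tool tilted 0.35 rad so that the open inner finger clears the lid's front edge.

```bash
cat >> h.py <<'E'
BY=np.radians(-3.7);BX=np.array([np.cos(BY),np.sin(BY),0])
HG=np.array([.7155,.0562,.100]); QL=quat(BY,.35)
def lid(th): a=th+.016; return HG-.248*np.cos(a)*BX+[0,0,.248*np.sin(a)]
E
python3 - <<'E'
from h import *
from plant import bot
zt=R.from_quat(QL).as_matrix()[:,2]
G=lid(0)-.003*zt; print("bar",lid(0))
bot.move_straight(tcp(st(-.010,.37),quat(SY)),rate=.2)
bot.move_ptp(tcp(G-.12*zt,QL),QL); print(bot.read_tool_pos(),bot.read_time_s())
print("stop",bot.move_straight(tcp(G-.03*zt,QL),rate=.1,stop_force=6))
d=bot.capture("scene");cv2.imwrite("pics/pre.png",cv2.resize(d["img"][130:330,200:440,::-1],None,fx=3,fy=3))
print(bot.read_tool_pos()-tcp(G-.03*zt,QL),np.round(bot.read_joint_pos(),2),bot.read_time_s())
E
```

```text
bar [0.4680486  0.07220196 0.10396783]
[0.43358226 0.07548734 0.20229632] 15.2417
stop False
[0.00023799 0.00034592 0.00037662] [ 0.24  0.36 -0.72  2.36  1.17  0.43 -1.54] 16.3417
```

View pics/pre.png

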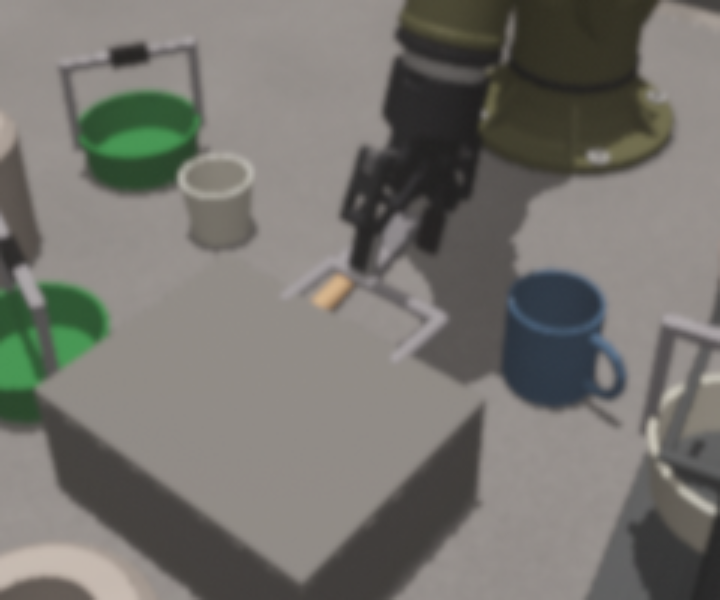

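The open fingers (crop 362,255 and 430,240) straddle the pull bar (from 335,262 to 440,315), and the mug is clear. Now I close and lift along the arc.

Run:
```python
from h import *
from plant import bot
zt=R.from_quat(QL).as_matrix()[:,2]; o=-.003*zt
print("stop",bot.move_straight(tcp(lid(0)+o,QL),rate=.06,stop_force=6),bot.read_contact_force())
bot.grasp(50); print(bot.read_gripper_width(),bot.read_grip_force(),bot.read_contact_force())
if .08<bot.read_gripper_width()<.25:
    for th in np.linspace(0,.785,9)[1:]:
        if bot.move_straight(tcp(lid(th)+o,QL),rate=.08,stop_force=25): print("stopped",th);break
    print(round(th,3),bot.read_gripper_width(),bot.read_grip_force(),bot.read_contact_force(),bot.read_tool_pos()-tcp(lid(th)+o,QL))
bot.wait(.3);print(bot.read_time_s())
d=bot.capture("scene");cv2.imwrite("pics/open.png",d["img"][:,:,::-1]);np.savez("open.npz",**d)
w=cloud(d);r=w-HG;a=-(r@BX);b=r@np.array([-BX[1],BX[0],0]);z=r[...,2]
m=(a>.02)&(a<.15)&(abs(b)<.12)&(z>.02)&(z<.2)
if m.sum()>20: k=np.polyfit(a[m],z[m],1);print("lid angle",np.degrees(np.arctan(k[0])),np.median(np.arctan2(z[m]-.008,a[m])),m.sum())
rel=w[...,:2]-SO[:2];a=rel@SX[:2];b=rel@np.array([-SX[1],SX[0]]);z=w[...,2]
m=(abs(a+.01)<.03)&(abs(b)<.085)&(z>.2105)&(z<.224);print("sieve bar",m.sum(),np.median(a[m]),np.percentile(z[m],[50,95]))
```

```text
stop False [ 0.47474527  0.59447831 -0.44773024]
0.12146312640923719 48.70652139186859 [-3.89475015 -0.43776508  4.84968239]
0.785 0.11542775217260619 52.85973072052002 [-18.33935306   0.06583933  14.75994135] [-0.0015666   0.00015989  0.00011489]
21.5667
lid angle 44.61484437050813 0.8011971423135595 8521
sieve bar 554 -0.007998219363100665 [0.21453096 0.22005333]
```

View pics/open.png

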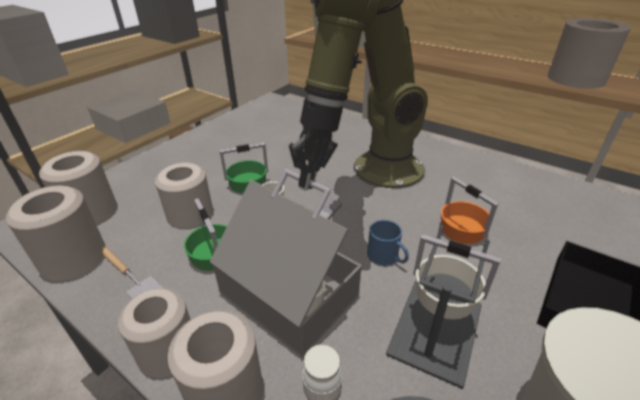

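The lid (280,225) stands open at a measured 44.6°, its bar held in the fingers (308,180). The sieve hangs on both prongs (bar at 458,250) and the bystanders have not moved. Handing in.

Run:
```python
from plant import bot
print(bot.read_joint_velocities().round(4) if hasattr(bot.read_joint_velocities(),'round') else bot.read_joint_velocities(),bot.read_contact_force(),bot.read_grip_force())
print(bot.hand_in())
```

```text
[ 0.0006 -0.001  -0.0006  0.0012 -0.0007  0.002   0.0013] [-16.86543887   1.45643527  15.66830203] 52.839038372039795
the job is handed in; nothing more can be done
None
```

I handed the job in at about 22 s of the 56 s: the sieve hangs on both prongs about 3 mm from the seat, the fingers hold the lid open at a measured 44.6°, and the last picture shows nothing else moved; no verdict came back.

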